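# Get the bench scale ready for weighing dough

### The arm

A 6-joint arm with a two-finger parallel gripper is mounted at the origin on the work surface. World frame = base frame: x ahead of the robot, y to its left, z up, the work surface at z = 0. Lengths are in m, angles in rad, forces in N, time in s.
With the tool pointing down it reaches from about 0.25 to 0.725 m from the base axis. Payload 4 kg.
Tool frame: the origin (TCP) lies at the very end of the fingers, on their centre line; the grasp point (between the pads) lies 19 mm behind it; z points along the fingers, y is the line along which they close (so a half turn about z gives the same grasp; the last joint's range is limited). The gripper opens to 85 mm and grips with 20 to 120 N. Pads are 22 mm wide; open, the fingers measure 114 mm over their backs; the gripper's body (76 mm by 85 mm) begins 54 mm behind the grasp point. The pads swing forward as they close: fully open they stand 13 mm farther back than shut.
Start: joints at [1.237, 0.241, 0.005, 1.335, 0, 1.571], TCP at [0.164, 0.472, 0.231] pointing down, gripper open.
Joint ranges: [-2.72, 2.72], [-1.05, 1.87], [-1.09, 1.28], [-1.99, 2.15], [-1.42, 1.44], [-3.14, 3.14]. Speed limits (rad/s): [2.79, 2.79, 3.14, 3.14, 3.14, 3.14].

### API

Orientations are given as a unit quaternion [x, y, z, w].
In Python, from workcell import bot, vision, workorder, boxes_of gives the robot as it stands.
- The arm moves only by the tool send_rows, never from a script. Its argument "motion" is text: rows parted by semicolons, each of 5 numbers parted by spaces: the closure, from -1 (fully open) to 1 (shut), so that 0 is half open, then the shift along the tool's x, y, z in cm, then the turn about the tool's z in rad. In form: claw x y z twist; .... A call has 1 to 5 rows; each row is the pose to reach, as a shift and turn from the pose commanded when the call began, along the tool's axes at that moment; what a row does not reach only later rows make up. A row lasts 1/10 s, in which the tool goes at most 50 mm and 8.59 degrees, less where a joint would pass 70% of its speed; a pose out of reach is approached as far as the arm can. A call with a gripper value outside its range is refused whole. The fingers move at their own pace and stop on an object; the grip force is fixed at half the most. Time passes only in rows, so rows that repeat a pose let the fingers close. It gives the time, the measured TCP pose, the force, the opening and the grip force at its end, in the units of the state.
- bot.get_obs(): the state, without advancing time (a new reading comes with each control period).
- vision.camera(name): name is "scene" or "top" or "wrist"; returns the picture (480x640x3 uint8, red, green, blue); there is no depth.
- vision.camera_model(name): a dict with "fov_y" (degrees; the focal length in pixels is half the picture's height over the tangent of half this angle, whatever the lens; pixels are square), "cx", "cy" (the principal point, pixels), "world_from_camera" (4x4, takes a point from camera to world coordinates); the wrist camera has in their place "hand_eye" (4x4, takes a point from camera to tool coordinates, whose origin is the TCP and whose axes are the flange's). Camera axes: x right, y down, z forward; pixel columns grow to the right and rows downward; lengths in m; the calibration is good to about 2 mm. A picture is of the moment at which its call begins: read the wrist's pose just before it. camera_model takes no time and is no camera call.
- workorder.job_done(): hands the job in; it is judged then, once.
Trained networks look in the newest picture that a camera, given by its name, has taken for a name from the list of things; names that differ only in an ending like _2 or _b are one class to them, and where a whole thing is asked for, a point or a joint stands for the part that bears it (a point fixed in the world has none). Each returns a list of dicts, best first, with "conf" (0 to 1); they miss things now and then, are a little off and sometimes report something else, mostly with a low value. They report only what shows in the picture. A call takes as long as a camera call. They do not tell look-alikes from the thing itself.
- boxes_of(camera, target): "rect" ([centre column, centre row, width, height] in pixels, round what is visible of it).
The state is a dict: "clock": time; "joint_pos": joint angles; "joint_vel": joint speeds; "tau": joint torques, N m; "eef_pos": TCP position; "tool_rot": TCP orientation; "ft_force": force on the tool from outside, world axes, zero at the start; "ft_torque": the same for the moment, N m; "grip_width": finger opening in m; "grasp_force": force on a finger pad.
Only numpy, scipy, OpenCV 4.12 (cv2) and the standard library are available. Lean on these libraries where they do the work, as an engineer would, in place of code of your own. Each camera call takes 0.05 s, during which the arm holds its last target. There are 200 camera calls.

### The job

Get the bench scale ready for weighing: put the aluminium weighing pan back on the scale's deck, its notch (red clip) over the red key so that the pan sits flat, square and central, and tilt the display head back until it leans about 40 degrees from upright. Set the pan down without dropping it, then let go of everything, wait a second to see that the display stays where you put it, and leave the other things on the bench undisturbed.

Things in the scene. Friction and masses are not known exactly. Their poses are not given: they have to be found in the camera images.
- scale: white compact bench scale, stands fixed on the worktop. Origin on the worktop under the centre of its deck; x points to the back of the scale (to the display, away from the person using it), z up. Housing 225 mm deep (x -85 to +140 mm), 190 mm wide, 50 mm high; on it a flat steel deck 150 x 150 mm, its top 60 mm above the worktop. A red key stands on the deck's rear edge in the middle: 16 mm wide (y), 18 mm long (x +56 to +74 mm), 9 mm high.
- deck (a point): centre of the deck's top face (60 mm above the worktop); axes as the scale
- key (a point): point on the deck's top face at the red key, 68.5 mm behind the deck's centre: the pan's notch point belongs here
- display (a joint): tilt of the scale's display head in rad: 0 = face upright, looking towards the front of the scale (-x of the scale); it grows as the top leans back (to +x of the scale); 40 degrees is 0.70. A stiff friction hinge (range -0.05 to 1.3) that stays where it is left; turning it takes about 3 to 6 N near the head's top edge.
- hinge (a point): centre of the display's hinge pin, on the scale's centre line, 120 mm behind the deck's centre and 118 mm above the worktop; the hinge axis runs along y of the scale, in a grey yoke 105 mm wide that rises to 131 mm
- display_top (a point): middle of the top edge of the display head, 104 mm from the hinge axis; its z axis points from the hinge to the top edge, its x axis out of the head's back. The head is a white slab 150 mm wide, 28 mm thick (face 14 mm in front of the hinge plane), reaching from 12 to 104 mm from the hinge axis; dark window and keys on its face. It can be pushed by its face, or pinched over the top edge.
- pan_center (a point): centre of the loose weighing pan, half-way up its walls (21 mm above its underside). Square aluminium pan 140 x 140 mm, 42 mm high, walls 3 mm, 0.2 kg; its floor lies 11 to 14 mm above the underside, carried by the skirt formed by the walls. x points from the black grip to the notched wall, z up. At the start it stands on the worktop.
- pan_notch (a point): middle of the notch at the lower edge of the pan's +x wall, at the level of the underside, 68.5 mm from the pan's centre: notch 28 mm wide, 11 mm high, with a red clip on the wall and rim above it
- pan_grip (a point): middle of the pan's black plastic grip, clipped over the -x wall opposite the notch, 40 mm above the pan's underside: the grip is 10 mm thick (x), 60 mm wide (y) and spans 14 to 58 mm above the underside; pinch it from above, one finger inside the pan
- bowl: orange plastic bowl, 190 mm across, 85 mm high, origin under its centre; bystander
- canister: glass canister with steel cap, 84 mm across, 150 mm high, origin under its centre; bystander
- cutter: brass biscuit cutter ring, 70 mm across, 35 mm high, standing in a corner of the biscuit tray, origin under its centre; bystander
- rolling_pin: wooden rolling pin, 52 mm thick, about 410 mm long along its y, origin under its middle; bystander
- brush: pastry brush, 200 mm long, lying along its x; bystander
Mind the look-alikes: they are no part of the job. Of the things that look like the part that bears pan_center, take the one that is farthest to the robot's right at the start.

How it is judged:
On the way:
1. the display leans 40 degrees back (within 6) and stays there for half a second with the robot's hand off the scale (value of joint display between 0.593 and 0.803 rad and velocity of joint display between -0.03 and 0.03 rad/s and contact force between scale and the arm below 0.3 N and contact force between scale and the fingers below 0.3 N), for 0.5 s.
At the end, for the whole second after the job is handed in: The display head leans back 40 degrees from upright, within 6 degrees, and stays still by itself; the pan lies flat on the deck (within 2 degrees and 3 mm of its seat) with its notch over the red key, central within 12 mm and square to the scale within about 7 degrees (value of joint display between 0.593 and 0.803 rad and velocity of joint display between -0.03 and 0.03 rad/s and z of pan_notch in the frame of key between -0.003 and 0.003 m and horizontal distance between pan_notch and key below 0.012 m and horizontal distance between pan_center and deck below 0.012 m and angle between the x axis of pan_center and the x axis of deck, either way round below 0.12 rad and angle between pan_center's own z axis and vertical below 0.035 rad); the robot touches nothing.
It fails at once if the pan is dropped: let go in the air so that it falls about 2 cm or more (contact force between the fingers and pan below 0.1 N and linear speed of pan above 0.6 m/s).
It fails at once if another thing on the bench is shifted by more than 30 mm (distance of any of bowl, canister, cutter, rolling_pin, brush from where it was at the start of the episode above 0.03 m).
It also fails if it takes over 61 s, if anything falls off the work surface, if the arm or the gripper's body presses on something with over 40 N, if the wrist force passes 120 N, or if a joint passes its speed limit or range.

## Working session

There is one attempt and no reset: what is moved stays moved. The work goes in short steps, Python scripts to look and compute and a tool call to move; the robot and the scene stay as the last step left them, time stands still between calls to the robot, and variables do not carry over. Pictures are saved under pics/ and viewed, at most 10 in all, crops included, and the job is handed in when it is done.

Besides the shell and the picture viewer there is one more tool, called after "Request:" by a JSON object that holds its "op" and its "data". send_rows: Moves the arm, as the interface text tells. Its arguments: {"type":"object","properties":{"motion":{"type":"string"}},"required":["motion"]}

```bash
mkdir -p pics
python3 - <<'E'
from workcell import bot, vision, workorder, boxes_of
import cv2, numpy as np
o=bot.get_obs(); print(o['clock'],o['eef_pos'],o['tool_rot'])
for c in ['scene','top']:
    im=vision.camera(c); cv2.imwrite(f'pics/{c}0.png',im[:,:,::-1])
    m=vision.camera_model(c); print(c,m['fov_y'],m['cx'],m['cy'],np.round(m['world_from_camera'],4).tolist())
    for t in ['pan_center','pan_grip','scale','display']:
        try: print(t,[(np.round(d['rect']).tolist(),round(d['conf'],2)) for d in boxes_of(c,t)])
        except Exception as e: print(t,e)
print({k:(v if np.isscalar(v) else np.round(v,4).tolist()) for k,v in vision.camera_model('wrist').items()})
E
```

```text
0.0 [0.16360774 0.47182422 0.23041047] [ 1.66129995e-01  9.86103319e-01 -1.01999296e-03 -1.70573076e-04]
scene 48.771490662713056 320.08488167186005 250.2555558482367 [[-0.3152, 0.5303, -0.787, 1.4532], [0.949, 0.1669, -0.2676, 0.322], [-0.0106, -0.8312, -0.5559, 0.7877], [0.0, 0.0, 0.0, 1.0]]
pan_center [([240.0, 276.0, 75.0, 57.0], 0.94), ([444.0, 245.0, 76.0, 52.0], 0.92), ([331.0, 252.0, 70.0, 55.0], 0.83)]
pan_grip [([242.0, 277.0, 76.0, 65.0], 0.88), ([330.0, 252.0, 69.0, 56.0], 0.84), ([446.0, 246.0, 74.0, 51.0], 0.77)]
scale [([395.0, 303.0, 105.0, 103.0], 0.95)]
display [([392.0, 282.0, 79.0, 51.0], 0.62)]
top 53.5711014434806 323.8542258778939 234.02412808060646 [[-0.0041, -0.9935, 0.1136, 0.3664], [-1.0, 0.0041, -0.0001, -0.0005], [-0.0003, -0.1136, -0.9935, 1.2903], [0.0, 0.0, 0.0, 1.0]]
pan_center [([334.0, 290.0, 62.0, 58.0], 0.7), ([398.0, 228.0, 63.0, 56.0], 0.65), ([224.0, 342.0, 70.0, 74.0], 0.59)]
pan_grip [([223.0, 340.0, 80.0, 77.0], 0.9), ([331.0, 290.0, 64.0, 62.0], 0.89), ([398.0, 231.0, 64.0, 54.0], 0.63)]
scale [([250.0, 219.0, 80.0, 109.0], 0.67), ([398.0, 231.0, 57.0, 53.0], 0.45)]
display [([244.0, 177.0, 66.0, 26.0], 0.64)]
{'fov_y': 66.84102007635016, 'cx': 323.28010606897664, 'cy': 239.91474846473267, 'hand_eye': [[-0.001, -0.9661, -0.2582, 0.0653], [1.0, -0.001, -0.0002, -0.0001], [-0.0001, -0.2582, 0.9661, -0.142], [0.0, 0.0, 0.0, 1.0]]}
```

Run:
```python
import cv2
t=cv2.imread('pics/top0.png'); cv2.imwrite('pics/topz.png',cv2.resize(t[120:420,150:500],None,fx=2,fy=2,interpolation=cv2.INTER_CUBIC))
```

```text
(no output)
```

View pics/scene0.png

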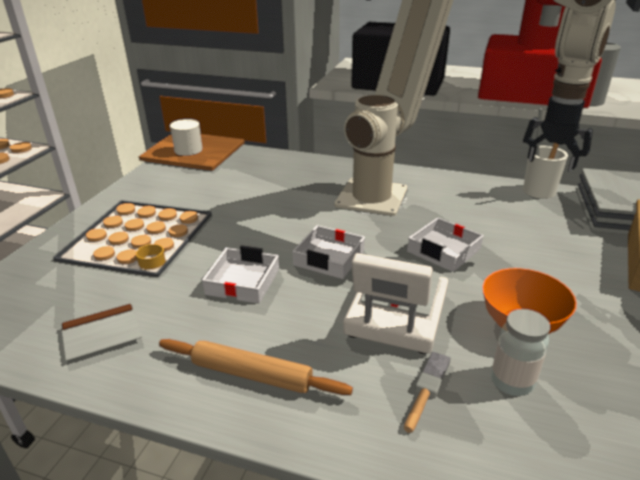

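View pics/topz.png

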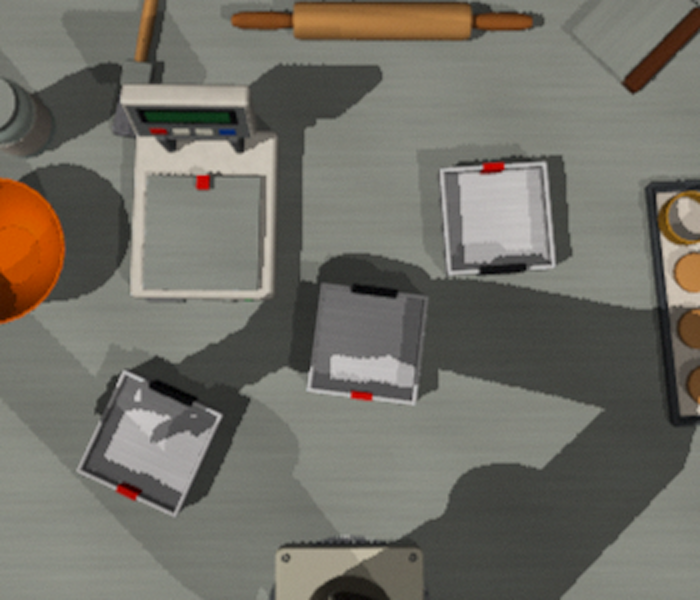

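```bash
cat > h.py <<'E'
from workcell import bot, vision, workorder, boxes_of
import cv2, numpy as np
from scipy.spatial.transform import Rotation as R
def cam(name,o=None):
    m=vision.camera_model(name); f=240/np.tan(np.radians(m['fov_y']/2))
    if name=='wrist':
        T=np.eye(4); T[:3,:3]=R.from_quat(o['tool_rot']).as_matrix(); T[:3,3]=o['eef_pos']
        W=T@np.array(m['hand_eye'])
    else: W=np.array(m['world_from_camera'])
    return f,m['cx'],m['cy'],W
def pt(C,u,v,z):
    f,cx,cy,W=C; d=W[:3,:3]@[(u-cx)/f,(v-cy)/f,1]; return W[:3,3]+d*(z-W[2,3])/d[2]
def px(C,p):
    f,cx,cy,W=C; q=W[:3,:3].T@(np.asarray(p)-W[:3,3]); return np.array([cx+f*q[0]/q[2],cy+f*q[1]/q[2]])
E
python3 - <<'E'
from h import *
T=cam('top'); Sc=cam('scene')
z=lambda u,v,h:pt(T,150+u/2,120+v/2,h)
print('pan'); P=[z(*c,.042) for c in [(440,169),(548,161),(555,265),(449,275)]]
print(np.round(P,3),np.mean(P,0), 'clip',z(493,168,.042),'grip',z(502,269,.058))
d=(P[0]+P[1]-P[2]-P[3]); print('yaw',np.arctan2(d[1],d[0]))
print('deck'); D=[z(*c,.06) for c in [(147,174),(266,174),(265,293),(143,293)]]
print(np.round(D,3),np.mean(D,0),'key',z(203,182,.069))
d=(D[0]+D[1]-D[2]-D[3]); print('yaw',np.arctan2(d[1],d[0]))
print('housing front', z(131,297,.05),z(273,297,.05))
# red blobs
for n,C in(('top',T),('scene',Sc)):
    im=cv2.imread(f'pics/{n}0.png').astype(int); m=((im[:,:,2]>140)&(im[:,:,1]<60)&(im[:,:,0]<60)).astype(np.uint8)
    k,_,s,c=cv2.connectedComponentsWithStats(m)
    print(n,[(s[i].tolist(),np.round(c[i],1).tolist()) for i in range(1,k) if s[i,4]>5])
E
```

```text
pan
[[ 0.588 -0.124  0.042]
 [ 0.598 -0.268  0.042]
 [ 0.459 -0.273  0.042]
 [ 0.447 -0.133  0.042]] [ 0.52288676 -0.1995284   0.042     ] clip [ 0.58885655 -0.19432498  0.042     ] grip [ 0.45305927 -0.20066979  0.058     ]
yaw 0.0535328195260696
deck
[[0.58  0.262 0.06 ]
 [0.579 0.106 0.06 ]
 [0.423 0.107 0.06 ]
 [0.424 0.264 0.06 ]] [0.50133766 0.18481135 0.06      ] key [0.5671588  0.18725517 0.069     ]
yaw -0.00794980427450293
housing front [0.41909245 0.28193591 0.05      ] [0.41833371 0.09702131 0.05      ]
top [([226, 185, 6, 1, 6], [228.5, 185.0]), ([392, 201, 10, 4, 33], [396.7, 202.8]), ([248, 208, 6, 7, 39], [250.7, 211.0]), ([143, 211, 9, 11, 14], [147.6, 215.6]), ([156, 255, 22, 11, 68], [167.0, 261.9]), ([326, 316, 10, 4, 31], [330.5, 317.5]), ([208, 363, 10, 7, 28], [212.8, 366.2])]
scene [([526, 49, 29, 5, 100], [541.9, 51.3]), ([455, 225, 8, 4, 12], [458.8, 226.2]), ([336, 230, 8, 4, 14], [339.9, 231.4]), ([225, 283, 10, 4, 19], [229.4, 284.3])]
```

```bash
cat >> h.py <<'E'
def head(C,th,s,n,y,o=(.501,.186)):
    # s from hinge, n forward offset (face 14, back -14)
    return px(C,[o[0]+.12+s*np.sin(th)-n*np.cos(th),o[1]+y,.118+s*np.cos(th)+n*np.sin(th)])
E
python3 - <<'E'
from h import *
T=cam('top'); Sc=cam('scene')
for th in (-.05,0,.1,.2,.3,.4):
    a=[head(T,th,s,n,0) for s,n in((.104,-.014),(.104,.014),(.012,.014))]
    print(th,[np.round([(p[0]-150)*2,(p[1]-120)*2]).tolist() for p in a],[np.round(head(Sc,th,.104,n,y)).tolist() for n in(-.014,.014) for y in(-.075,.075)], np.round(head(Sc,th,.012,-.014,.075)))
E
```

```text
-0.05 [[185.0, 106.0], [184.0, 131.0], [197.0, 143.0]] [[354.0, 249.0], [432.0, 263.0], [358.0, 242.0], [435.0, 255.0]] [427. 303.]
0 [[185.0, 102.0], [184.0, 126.0], [197.0, 142.0]] [[353.0, 251.0], [432.0, 264.0], [357.0, 243.0], [434.0, 256.0]] [427. 303.]
0.1 [[185.0, 94.0], [184.0, 117.0], [197.0, 141.0]] [[352.0, 255.0], [431.0, 268.0], [356.0, 246.0], [433.0, 259.0]] [427. 304.]
0.2 [[186.0, 86.0], [184.0, 108.0], [197.0, 140.0]] [[350.0, 259.0], [430.0, 273.0], [354.0, 249.0], [433.0, 262.0]] [427. 305.]
0.3 [[186.0, 79.0], [185.0, 99.0], [197.0, 138.0]] [[349.0, 263.0], [429.0, 278.0], [353.0, 252.0], [432.0, 266.0]] [426. 306.]
0.4 [[187.0, 72.0], [185.0, 91.0], [196.0, 137.0]] [[348.0, 268.0], [428.0, 283.0], [351.0, 256.0], [431.0, 270.0]] [426. 307.]
```

```bash
cat >> h.py <<'E'
def go(x,y,z,yaw=0.):
    "yaw: wanted world angle of tool y; returns x y z cm, twist, needed rows"
    o=bot.get_obs(); M=R.from_quat(o['tool_rot']).as_matrix()
    d=M.T@(np.array([x,y,z])-o['eef_pos'])*100; cur=np.arctan2(M[1,1],M[0,1])
    tw=-(yaw-cur); tw=(tw+np.pi)%(2*np.pi)-np.pi
    print('t',round(o['clock'],2),'pos',np.round(o['eef_pos'],4),'yaw',round(cur,4),'F',np.round(o['ft_force'],1),'w',round(o['grip_width'],4),'-> d',np.round(d,2),'tw',round(tw,3),'rows',np.ceil(max(np.linalg.norm(d)/4.9,abs(tw)/.149)))
E
python3 -c "
from h import *
go(.56,.186,.231)"
```

```text
t 0.5 pos [0.1638 0.4724 0.2313] yaw 1.237 F [-0.5 -0.2 -1.1] w 0.0855 -> d [-4.682e+01 -1.408e+01  3.000e-02] tw 1.237 rows 10.0
```

Request:
{"op": "send_rows", "data": {"motion": "1 -4.7 -1.4 0 0.124; 1 -9.4 -2.8 0 0.248; 1 -14 -4.2 0 0.371; 1 -18.7 -5.6 0 0.495; 1 -23.4 -7 0 0.619"}}

```text
clock: 1.0
eef_pos: [0.3633, 0.3284, 0.2316]
tool_rot: [0.461, 0.888, 0.0, 0.0]
ft_force: [0.6, 0.2, 0.5]
grip_width: 0.012
grasp_force: 0.0
```

```bash
python3 -c "
from h import *
go(.56,.186,.231)"
```

```text
t 1.0 pos [0.3633 0.3284 0.2316] yaw 0.6134 F [0.6 0.2 0.5] w 0.012 -> d [-22.97   7.89   0.06] tw 0.613 rows 5.0
```

Tracks tightly.

Request:
{"op": "send_rows", "data": {"motion": "1 -4.6 1.6 0 0.123; 1 -9.2 3.2 0 0.245; 1 -13.8 4.7 0 0.368; 1 -18.4 6.3 0 0.49; 1 -23 7.9 0 0.613"}}

```text
clock: 1.5
eef_pos: [0.5611, 0.1865, 0.2314]
tool_rot: [0.707, 0.707, 0.0, 0.0]
ft_force: [0.9, 0.5, 0.3]
grip_width: 0.0
grasp_force: 0.0
```

Request:
{"op": "send_rows", "data": {"motion": "1 0 0 4 0; 1 0 1 4.1 0; 1 0 2 4.1 0; 1 0 2 4.1 0"}}

```text
clock: 1.9
eef_pos: [0.581, 0.1886, 0.1911]
tool_rot: [0.705, 0.709, 0.001, 0.0]
ft_force: [0.5, -0.2, -0.1]
grip_width: 0.0002
grasp_force: 0.0
```

```bash
python3 -c "
from h import *
go(.65,.186,.19)
im=vision.camera('wrist'); cv2.imwrite('pics/w1.png',im[:,:,::-1])
im=vision.camera('top'); cv2.imwrite('pics/t1.png',im[:,:,::-1])
cv2.imwrite('pics/c1.png',np.hstack([cv2.resize(im[150:270,170:330],None,fx=2.5,fy=2.5),cv2.resize(vision.camera('wrist'),(400,300))])[:,:,::-1])"
```

```text
t 1.9 pos [0.581  0.1886 0.1911] yaw 0.0055 F [ 0.5 -0.2 -0.1] w 0.0002 -> d [-0.3   6.9   0.13] tw 0.005 rows 2.0
```

View pics/c1.png

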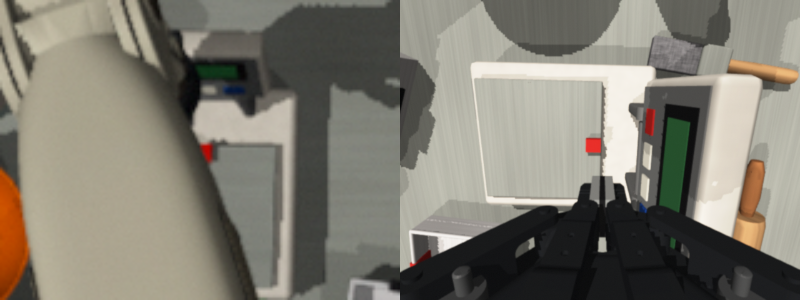

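Request:
{"op": "send_rows", "data": {"motion": "1 0 1 0 0; 1 0 2 0 0; 1 0 2.5 0 0; 1 0 3 0 0; 1 0 3.5 0 0"}}

```text
clock: 2.55
eef_pos: [0.6147, 0.1885, 0.1908]
tool_rot: [0.705, 0.709, 0.0, 0.0]
ft_force: [-0.9, -0.8, -0.3]
grip_width: -0.0004
grasp_force: 0.0
```

```bash
python3 -c "
from h import *
import cv2
o=dict(bot.get_obs()); C=cam('wrist',o)
# w1 was at pose (.581,.1886,.1911): rebuild
o['eef_pos']=np.array([.581,.1886,.1911]); o['tool_rot']=np.array([.705,.709,.001,0])/np.linalg.norm([.705,.709,.001,0]); C=cam('wrist',o)
im=cv2.imread('pics/w1.png').astype(int); m=((im[:,:,2]>140)&(im[:,:,1]<70)&(im[:,:,0]<70)).astype(np.uint8)
k,_,s,c=cv2.connectedComponentsWithStats(m)
for i in range(1,k):
  if s[i,4]>60: print(s[i],pt(C,*c[i],.069))
for u,v in[(120,123),(323,131),(322,315),(139,311)]: print(u,v,pt(C,u,v,.06))
for u,v in[(113,101),(410,108)]: print('h',pt(C,u,v,.05))
"
```

```text
[393 173  14  44 395] [0.63620088 0.21881759 0.069     ]
[297 221  24  23 517] [0.569741   0.18979987 0.069     ]
120 123 [0.43508089 0.26690877 0.06      ]
323 131 [0.58039189 0.26209906 0.06      ]
322 315 [0.58021384 0.11705766 0.06      ]
139 311 [0.43022385 0.12001065 0.06      ]
h [0.4267773 0.2827112 0.05     ]
h [0.64425636 0.2789063  0.05      ]
```

Request:
{"op": "send_rows", "data": {"motion": "1 0 0.5 0 0; 1 0 1 0 0; 1 0 1.5 0 0; 1 0 2 0 0; 1 0 2.5 0 0"}}

```text
clock: 3.05
eef_pos: [0.6372, 0.1882, 0.1888]
tool_rot: [0.705, 0.709, -0.003, -0.002]
ft_force: [-5.8, 0.3, -1.2]
grip_width: 0.0002
grasp_force: 2.4
```

```bash
python3 -c "
from h import *
go(.66,.188,.19)
im=vision.camera('scene'); cv2.imwrite('pics/s2.png',cv2.resize(im[200:360,310:470],None,fx=3.5,fy=3.5,interpolation=cv2.INTER_CUBIC)[:,:,::-1])
C=cam('scene')
for th in (.4,.5,.6,.7,.8): print(th,[np.round((head(C,th,s,n,y,(.504,.189))-[310,200])*3.5).tolist() for s,n,y in((.104,-.014,-.075),(.104,-.014,.075),(.104,.014,-.075),(.012,-.014,.075))])
"
```

```text
t 3.05 pos [0.6372 0.1882 0.1888] yaw 0.0054 F [-5.8  0.3 -1.2] w 0.0002 -> d [-0.03  2.28 -0.13] tw 0.005 rows 1.0
0.4 [[135.0, 242.0], [418.0, 294.0], [149.0, 199.0], [412.0, 378.0]]
0.5 [[130.0, 260.0], [414.0, 313.0], [143.0, 214.0], [411.0, 381.0]]
0.6 [[126.0, 279.0], [410.0, 333.0], [138.0, 231.0], [411.0, 384.0]]
0.7 [[122.0, 298.0], [406.0, 353.0], [134.0, 248.0], [410.0, 387.0]]
0.8 [[118.0, 318.0], [403.0, 373.0], [129.0, 266.0], [410.0, 389.0]]
```

View pics/s2.png

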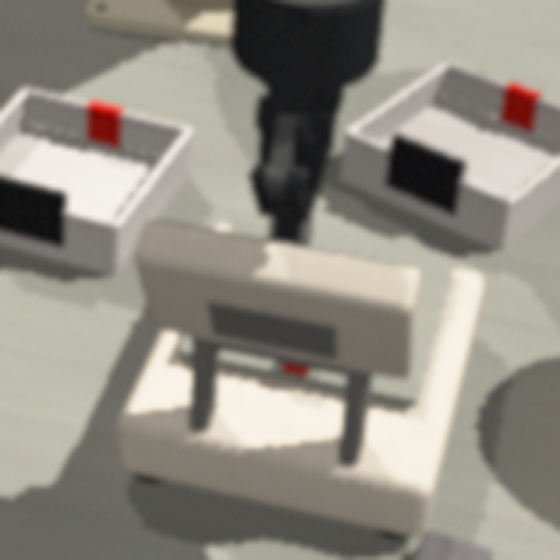

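Request:
{"op": "send_rows", "data": {"motion": "1 0 0.5 0 0; 1 0 1 0 0; 1 0 1.5 0 0; 1 0 2 0 0; 1 0 2.1 0 0"}}

```text
clock: 3.6
eef_pos: [0.6599, 0.1884, 0.1897]
tool_rot: [0.705, 0.709, -0.001, -0.001]
ft_force: [-4.4, -0.1, 0.4]
grip_width: -0.0001
grasp_force: 1.8
```

```bash
python3 -c "
from h import *
go(.56,.188,.23)
im=vision.camera('scene'); cv2.imwrite('pics/s3.png',cv2.resize(im[200:360,310:470],None,fx=3.5,fy=3.5,interpolation=cv2.INTER_CUBIC)[:,:,::-1])
"
```

```text
t 3.6 pos [0.6599 0.1884 0.1897] yaw 0.005 F [-4.4 -0.1  0.4] w -0.0001 -> d [  0.01 -10.    -4.01] tw 0.005 rows 3.0
```

View pics/s3.png

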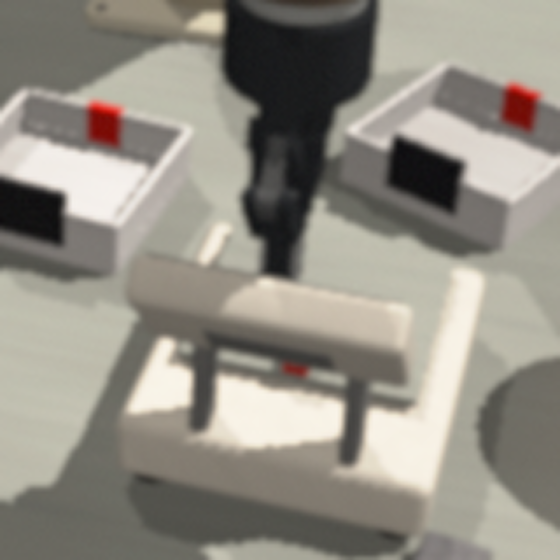

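Request:
{"op": "send_rows", "data": {"motion": "1 0 -3 0 0; 1 0 -6 -2 0; 1 0 -10 -4 0"}}

```text
clock: 3.95
eef_pos: [0.5611, 0.1877, 0.2298]
tool_rot: [0.706, 0.709, 0.0, 0.001]
ft_force: [-0.3, 1.3, 1.4]
grip_width: 0.0003
grasp_force: 0.0
```

Request:
{"op": "send_rows", "data": {"motion": "0 -4.5 -1.3 0 0; -1 -9 -2.6 0 0; -1 -13.5 -3.9 0 0; -1 -18 -5.2 0 0; -1 -22.5 -6.5 0 0"}}

```text
clock: 4.45
eef_pos: [0.4972, -0.0393, 0.2313]
tool_rot: [0.705, 0.709, 0.001, 0.002]
ft_force: [0.8, -1.2, 0.2]
grip_width: 0.0718
grasp_force: 0.0
```

Request:
{"op": "send_rows", "data": {"motion": "-1 -4.5 -1.3 0 0; -1 -9 -2.6 0 0; -1 -13.5 -3.9 0 0; -1 -15.5 -4.5 0 0; -1 -15.5 -4.5 0 0"}}

```text
clock: 4.95
eef_pos: [0.4526, -0.196, 0.2311]
tool_rot: [0.707, 0.707, 0.0, 0.002]
ft_force: [-0.1, 0.2, -0.2]
grip_width: 0.0855
grasp_force: 0.0
```

```bash
python3 -c "
from h import *
go(.453,-.202,.15,.05)
im=vision.camera('top')
C=cam('top')
for th in (.6,.7,.8): print(th,[np.round((head(C,th,s,n,y,(.504,.189))-[200,120])*5).tolist() for s,n,y in((.104,-.014,-.075),(.104,.014,-.075),(.104,.014,.075),(.012,.014,-.075))])
a=cv2.resize(im[120:200,200:280],None,fx=5,fy=5)
o=bot.get_obs(); print(o['eef_pos'],o['tool_rot'])
w=vision.camera('wrist'); cv2.imwrite('pics/w4.png',w[:,:,::-1])
w=cv2.resize(w,(400,300)); w=np.vstack([w,np.zeros((100,400,3),np.uint8)])
cv2.imwrite('pics/c4.png',np.hstack([a,w])[:,:,::-1])
"
```

```text
t 4.95 pos [ 0.4526 -0.196   0.2311] yaw -0.0003 F [-0.1  0.2 -0.2] w 0.0855 -> d [-0.58  0.02  8.11] tw -0.05 rows 2.0
0.6 [[375.0, 145.0], [371.0, 184.0], [49.0, 185.0], [387.0, 329.0]]
0.7 [[377.0, 135.0], [373.0, 168.0], [52.0, 169.0], [386.0, 325.0]]
0.8 [[379.0, 126.0], [374.0, 154.0], [56.0, 155.0], [386.0, 321.0]]
[ 0.4528901  -0.1943703   0.23095776] [7.06541019e-01 7.07670524e-01 4.85710998e-04 1.40777341e-03]
```

View pics/c4.png

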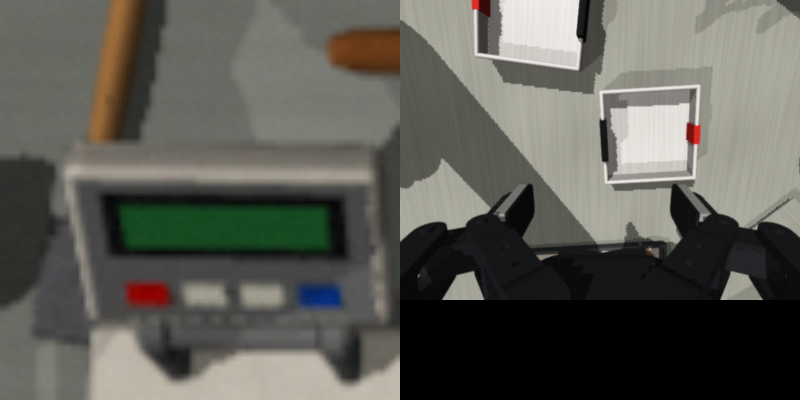

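```bash
python3 -c "
from h import *
o=dict(bot.get_obs()); o['eef_pos']=np.array([.4527,-.1955,.2310]); o['tool_rot']=np.array([.7067,.7075,.0004,.0015]); C=cam('wrist',o)
im=cv2.imread('pics/w4.png').astype(int)
m=((im[:,:,2]>140)&(im[:,:,1]<70)&(im[:,:,0]<70)).astype(np.uint8); m[:,:420]=0
k,_,s,c=cv2.connectedComponentsWithStats(m)
for i in range(1,k):
  if s[i,4]>30: print('red',s[i],c[i],pt(C,*c[i],.042))
m=(im.max(2)<40).astype(np.uint8); m[290:]=0; m[:,:300]=0; m[:,350:]=0;m[:160]=0
k,_,s,c=cv2.connectedComponentsWithStats(m)
for i in range(1,k):
  if s[i,4]>60:
    print('blk',s[i],c[i],pt(C,*c[i],.05)); b=s[i]
    print(pt(C,b[0]+2,b[1],.058),pt(C,b[0]+b[2],b[1]+b[3],.058))
P=[pt(C,*q,.042) for q in[(320,144),(478,138),(474,285),(331,293)]]; print(np.round(P,4),np.mean(P,0))
cv2.imwrite('pics/w4z.png',cv2.resize(cv2.imread('pics/w4.png')[120:310,300:500],None,fx=3,fy=3))
"
```

```text
red [469 201  11  30 280] [474.21428571 215.38571429] [ 0.59271491 -0.19565684  0.042     ]
blk [320 191  13  67 601] [326.37271215 224.85856905] [ 0.45571573 -0.20279197  0.05      ]
[ 0.45177575 -0.1709804   0.058     ] [ 0.46172457 -0.23184123  0.058     ]
[[ 0.45   -0.1317  0.042 ]
 [ 0.5886 -0.1266  0.042 ]
 [ 0.6    -0.2647  0.042 ]
 [ 0.4605 -0.273   0.042 ]] [ 0.52476907 -0.19904195  0.042     ]
```

View pics/w4z.png

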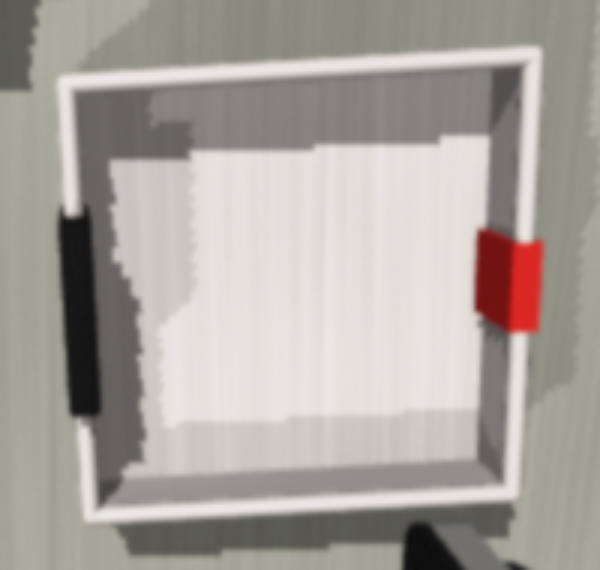

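```bash
python3 -c "
from h import *
go(.4555,-.2032,.025,.063)"
```

```text
t 5.05 pos [ 0.453  -0.1933  0.2308] yaw 0.0035 F [ 0.2 -0.3 -0.3] w 0.0853 -> d [-0.98  0.2  20.59] tw -0.059 rows 5.0
```

Request:
{"op": "send_rows", "data": {"motion": "-1 -0.9 0.2 4 -0.06; -1 -0.9 0.2 8 -0.06; -1 -0.9 0.2 12 -0.06; -1 -0.9 0.2 14 -0.06; -1 -0.9 0.2 15 -0.06"}}

```text
clock: 5.55
eef_pos: [0.4539, -0.1997, 0.0782]
tool_rot: [0.683, 0.731, -0.0, -0.002]
ft_force: [-0.9, -0.3, -0.3]
grip_width: 0.0854
grasp_force: 0.0
```

Request:
{"op": "send_rows", "data": {"motion": "-1 0 0 2 0; -1 0 0 4 0; -1 0 0 5.6 0; -1 0 0 5.6 0"}}

```text
clock: 5.95
eef_pos: [0.4543, -0.2004, 0.0233]
tool_rot: [0.683, 0.73, -0.0, -0.001]
ft_force: [-1.0, -0.5, 0.4]
grip_width: 0.0854
grasp_force: 0.0
```

```bash
python3 -c "
from h import *
go(.4555,-.2032,.025,.063)"
```

```text
t 5.95 pos [ 0.4543 -0.2004  0.0233] yaw 0.0668 F [-1.  -0.5  0.4] w 0.0854 -> d [-0.29  0.1  -0.17] tw 0.004 rows 1.0
```

Request:
{"op": "send_rows", "data": {"motion": "0 -0.2 0.1 0 0; 0.5 -0.2 0.1 0 0; 1 -0.2 0.1 0 0; 1 -0.2 0.1 0 0; 1 -0.2 0.1 0 0"}}

```text
clock: 6.45
eef_pos: [0.456, -0.2037, 0.0248]
tool_rot: [0.684, 0.73, 0.0, 0.0]
ft_force: [-0.7, 0.5, 0.4]
grip_width: 0.0122
grasp_force: 0.0
```

Request:
{"op": "send_rows", "data": {"motion": "1 0 0 0 0; 1 0 0 0 0; 1 0 0 -0.5 0; 1 0 0 -1.5 0; 1 0 0 -3 0"}}

```text
clock: 6.95
eef_pos: [0.4543, -0.203, 0.0538]
tool_rot: [0.684, 0.73, -0.001, -0.002]
ft_force: [0.3, -0.5, -1.7]
grip_width: 0.0093
grasp_force: 58.4
```

Request:
{"op": "send_rows", "data": {"motion": "1 0 0 -3 0; 1 0 0 -6.5 0; 1 0 0 -9.5 0; 1 0 0 -11 0; 1 0 0 -11 0"}}

```text
clock: 7.45
eef_pos: [0.4572, -0.2043, 0.1672]
tool_rot: [0.684, 0.73, 0.001, 0.003]
ft_force: [0.2, 0.1, -2.6]
grip_width: 0.0094
grasp_force: 58.7
```

```bash
python3 -c "
from h import *
go(.434,.190,.165,-.02)"
```

```text
t 7.45 pos [ 0.4572 -0.2043  0.1672] yaw 0.0649 F [ 0.2  0.1 -2.6] w 0.0094 -> d [39.49  0.25  0.12] tw 0.085 rows 9.0
```

Request:
{"op": "send_rows", "data": {"motion": "1 2 0 0 0; 1 6 0 0 0.02; 1 10 0 0 0.03; 1 14 0 0 0.04; 1 18 0.1 0 0.05"}}

```text
clock: 7.95
eef_pos: [0.4433, -0.0224, 0.1629]
tool_rot: [0.702, 0.712, -0.001, -0.001]
ft_force: [2.1, -0.4, -2.4]
grip_width: 0.0092
grasp_force: 58.6
```

Request:
{"op": "send_rows", "data": {"motion": "1 4 0 0 0; 1 8 0 0 0; 1 12 -0.5 0 0.01; 1 15 -1 0 0.02; 1 17 -1 0 0.03"}}

```text
clock: 8.45
eef_pos: [0.4303, 0.1477, 0.1628]
tool_rot: [0.712, 0.703, -0.001, -0.001]
ft_force: [0.6, -0.4, -2.9]
grip_width: 0.0094
grasp_force: 58.7
```

```bash
python3 -c "
from h import *
go(.434,.190,.115,-.02)"
```

```text
t 8.45 pos [0.4303 0.1477 0.1628] yaw -0.0129 F [ 0.6 -0.4 -2.9] w 0.0094 -> d [4.24 0.33 4.78] tw 0.007 rows 2.0
```

Request:
{"op": "send_rows", "data": {"motion": "1 2 0.1 0 0; 1 4 0.3 2 0; 1 4.2 0.3 4 0.005; 1 4.2 0.3 4.7 0.005; 1 4.2 0.3 4.7 0.005"}}

```text
clock: 8.95
eef_pos: [0.4341, 0.187, 0.1153]
tool_rot: [0.714, 0.7, -0.003, -0.001]
ft_force: [0.1, -0.7, -1.6]
grip_width: 0.009
grasp_force: 58.7
```

```bash
python3 -c "
from h import *
go(.434,.190,.115,-.02)
o=bot.get_obs(); print(o['eef_pos'],o['tool_rot'])
w=vision.camera('wrist'); cv2.imwrite('pics/w5.png',w[:,:,::-1])
t=vision.camera('top'); cv2.imwrite('pics/t5.png',t[:,:,::-1])
"
```

```text
t 8.95 pos [0.4341 0.187  0.1153] yaw -0.0199 F [ 0.1 -0.7 -1.6] w 0.009 -> d [ 0.3  -0.01  0.02] tw 0.0 rows 1.0
[0.43406288 0.18698816 0.11525627] [ 0.71410609  0.70003207 -0.00258069 -0.00096419]
```

View pics/w5.png

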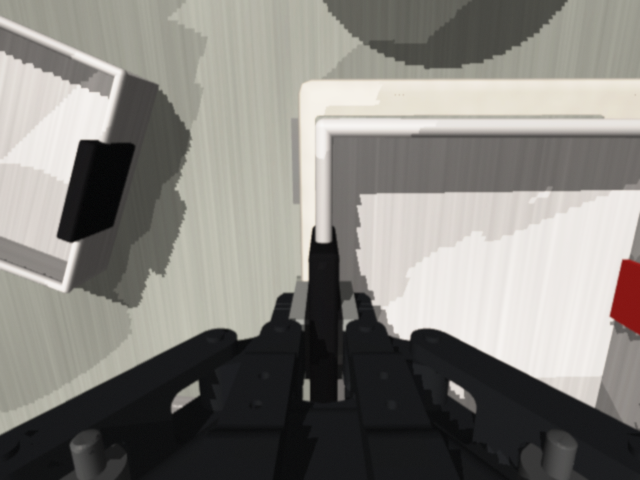

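```bash
python3 -c "
from h import *
o=dict(bot.get_obs()); o['eef_pos']=np.array([.43406,.18699,.11526]); o['tool_rot']=np.array([.71410609,.70003207,-.00258,-.00096]); C=cam('wrist',o)
print('pan corner',pt(C,316,117,.132),pt(C,639,120,.132)); print('grip',pt(C,323,235,.148))
print('housing',pt(C,301,81,.05),pt(C,639,80,.05),pt(C,302,270,.05))
im=cv2.imread('pics/w5.png').astype(int)
for u in(420,500,580,630): print(u,[int(x) for x in im[74:140,u].sum(1)//3])
print('row200',[int(x) for x in im[200,290:350].sum(1)//3])
print('row150',[int(x) for x in im[150,290:350].sum(1)//3])
"
```

```text
pan corner [0.43314522 0.26039654 0.132     ] [0.53828983 0.25723167 0.132     ]
grip [0.43477843 0.22468518 0.148     ]
housing [0.42379024 0.28372655 0.05      ] [0.60122103 0.28035059 0.05      ] [0.42049358 0.17809217 0.05      ]
420 [155, 156, 155, 156, 167, 190, 214, 227, 232, 232, 231, 231, 230, 230, 229, 228, 226, 226, 224, 224, 223, 223, 223, 224, 223, 222, 223, 223, 223, 222, 223, 222, 222, 223, 223, 223, 223, 223, 223, 222, 208, 183, 169, 171, 187, 213, 228, 234, 236, 239, 241, 242, 240, 232, 221, 205, 191, 173, 156, 136, 114, 92, 80, 89, 102, 109]
500 [151, 151, 151, 154, 169, 194, 216, 227, 231, 231, 231, 230, 229, 228, 227, 226, 225, 224, 223, 223, 223, 223, 223, 223, 223, 223, 224, 224, 224, 224, 224, 224, 224, 224, 225, 224, 225, 225, 225, 223, 212, 189, 172, 171, 186, 210, 224, 228, 229, 229, 229, 227, 225, 220, 210, 200, 187, 173, 156, 137, 115, 93, 80, 87, 99, 104]
580 [150, 149, 150, 154, 174, 200, 219, 228, 230, 230, 229, 228, 227, 226, 225, 223, 223, 221, 221, 221, 220, 221, 221, 221, 221, 221, 221, 222, 221, 221, 221, 221, 221, 221, 221, 221, 221, 221, 221, 217
[... 373 characters left out ...]
 228, 228, 228, 225, 222, 217, 210, 200, 188, 174, 159, 138, 118, 95, 80, 83, 95, 103]
row200 [180, 179, 171, 152, 144, 145, 144, 144, 145, 156, 180, 205, 224, 231, 232, 233, 233, 234, 235, 236, 236, 237, 237, 236, 229, 206, 194, 201, 209, 213, 217, 220, 221, 219, 215, 208, 199, 186, 171, 154, 129, 106, 99, 108, 110, 110, 111, 112, 111, 111, 111, 112, 112, 112, 111, 111, 112, 113, 114, 115]
row150 [179, 169, 153, 147, 147, 146, 147, 148, 156, 177, 204, 223, 232, 234, 234, 235, 235, 236, 237, 237, 238, 239, 239, 238, 233, 222, 226, 233, 236, 239, 241, 241, 241, 240, 236, 230, 219, 204, 184, 163, 139, 112, 99, 110, 114, 112, 113, 112, 113, 114, 114, 114, 114, 114, 114, 113, 114, 115, 115, 116]
```

```bash
python3 -c "
from h import *
o=dict(bot.get_obs()); o['eef_pos']=np.array([.43406,.18699,.11526]); o['tool_rot']=np.array([.71410609,.70003207,-.00258,-.00096]); C=cam('wrist',o)
print('deckedge',pt(C,420,114.5,.06),pt(C,600,114,.06))
im=cv2.imread('pics/w5.png'); t=cv2.imread('pics/t5.png')
a=cv2.resize(im[70:150,290:640],None,fx=2.2,fy=2.2,interpolation=cv2.INTER_CUBIC); b=cv2.resize(t[150:270,190:310],None,fx=3.3,fy=3.3,interpolation=cv2.INTER_CUBIC)
c=np.zeros((600,780,3),np.uint8); c[:a.shape[0],:a.shape[1]]=a[:, :780]; c[190:190+b.shape[0],:b.shape[1]]=b
cv2.imwrite('pics/c5.png',c)
T=cam('top'); 
for d in((.501,.186),(.504,.189),(.5065,.188)):
  f=lambda p:np.round((px(T,p)-[190,150])*3.3+[0,190]).tolist()
  print(d,'hous',[f([d[0]+x,d[1]+y,.05]) for x,y in((-.085-.0,.095),(-.085,-.095))],'panrim',[f([d[0]+x,d[1]+y,.132]) for x,y in((-.07,.07),(-.07,-.07),(.07,-.07),(.07,.07))])
"
```

```text
deckedge [0.48482301 0.26498688 0.06      ] [0.57669043 0.26327111 0.06      ]
(0.501, 0.186) hous [[85.0, 585.0], [326.0, 584.0]] panrim [[94.0, 560.0], [284.0, 559.0], [285.0, 372.0], [98.0, 373.0]]
(0.504, 0.189) hous [[82.0, 581.0], [322.0, 580.0]] panrim [[90.0, 556.0], [280.0, 555.0], [282.0, 368.0], [94.0, 369.0]]
(0.5065, 0.188) hous [[83.0, 578.0], [324.0, 577.0]] panrim [[92.0, 553.0], [281.0, 552.0], [283.0, 365.0], [96.0, 366.0]]
```

View pics/c5.png

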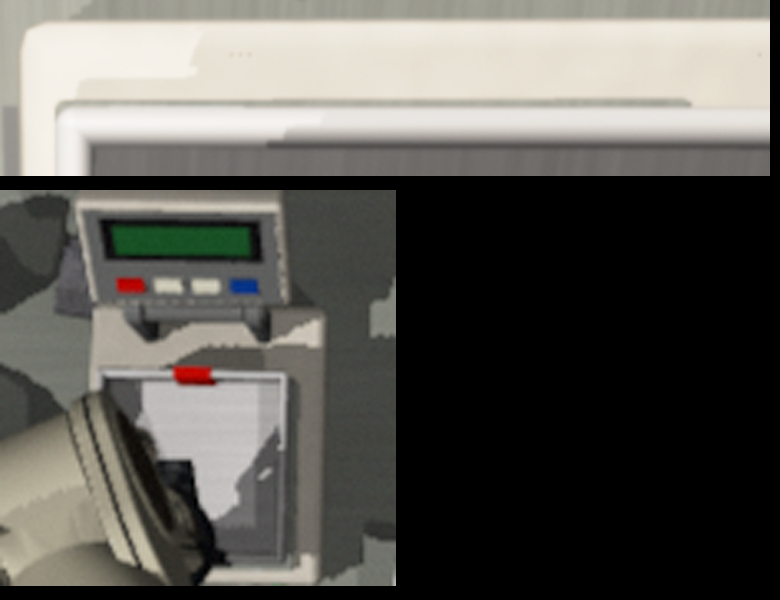

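Request:
{"op": "send_rows", "data": {"motion": "1 0.1 0.3 0.5 0; 1 0.1 0.3 1 0; 1 0.1 0.3 1.5 0; 1 0.1 0.3 2 0; 1 0.1 0.3 2.4 0"}}

```text
clock: 9.55
eef_pos: [0.4389, 0.1887, 0.0928]
tool_rot: [0.714, 0.7, -0.0, -0.0]
ft_force: [0.9, 0.3, -2.5]
grip_width: 0.0089
grasp_force: 58.8
```

Request:
{"op": "send_rows", "data": {"motion": "1 0 0 0.2 0; 1 0 0 0.4 0; 1 0 0 0.6 0; 1 0 0 0.7 0; 1 0 0 0.7 0"}}

```text
clock: 10.05
eef_pos: [0.439, 0.1889, 0.0862]
tool_rot: [0.714, 0.7, -0.0, -0.0]
ft_force: [0.4, -0.4, -2.7]
grip_width: 0.009
grasp_force: 58.8
```

Request:
{"op": "send_rows", "data": {"motion": "1 0 0 0.1 0; 1 0 0 0.15 0; 1 0 0 0.2 0; 1 0 0 0.2 0"}}

```text
clock: 10.45
eef_pos: [0.4392, 0.1889, 0.0849]
tool_rot: [0.714, 0.7, 0.0, 0.0]
ft_force: [-1.4, -0.4, 2.9]
grip_width: 0.0093
grasp_force: 59.6
```

```bash
python3 -c "
from h import *
go(.434,.190,.085,-.02)"
```

```text
t 10.45 pos [0.4392 0.1889 0.0849] yaw -0.02 F [-1.4 -0.4  2.9] w 0.0093 -> d [ 0.1  -0.52 -0.01] tw 0.0 rows 1.0
```

Request:
{"op": "send_rows", "data": {"motion": "0.5 0 0 0 0; 0 0 0 0 0; 0 0 0 0 0; 0 0 0 0 0; 0 0 0 -1 0"}}

```text
clock: 10.95
eef_pos: [0.4381, 0.1884, 0.0935]
tool_rot: [0.714, 0.7, -0.001, -0.001]
ft_force: [-0.0, -0.5, 0.2]
grip_width: 0.0429
grasp_force: 0.0
```

Request:
{"op": "send_rows", "data": {"motion": "0 0 0 -3 0; 0 0 0 -6 0; 0 0 0 -10 0; 0 0 0 -14 0; 0 0 0 -15 0"}}

```text
clock: 11.45
eef_pos: [0.4414, 0.1898, 0.25]
tool_rot: [0.714, 0.7, 0.004, 0.002]
ft_force: [0.8, 0.3, 0.0]
grip_width: 0.0426
grasp_force: 0.0
```

Request:
{"op": "send_rows", "data": {"motion": "0 -4 0 0 0; 0 -8 0 0 0; 0 -12 0 0 0; 0 -16 0 0 0; 0 -16 0 0 0"}}

```text
clock: 11.95
eef_pos: [0.4353, 0.0252, 0.2444]
tool_rot: [0.716, 0.698, -0.001, 0.0]
ft_force: [0.1, 0.9, -0.6]
grip_width: 0.0426
grasp_force: 0.0
```

```bash
python3 -c "
from h import *
go(.5,.0,.25,0)
o=bot.get_obs(); print(o['eef_pos'],o['tool_rot'])
w=vision.camera('wrist'); cv2.imwrite('pics/w6.png',w[:,:,::-1]); np.save('o6.npy',np.r_[o['eef_pos'],o['tool_rot']])
t=vision.camera('top'); cv2.imwrite('pics/t6.png',t[:,:,::-1])
s=vision.camera('scene'); cv2.imwrite('pics/s6.png',s[:,:,::-1])
c=np.zeros((600,800,3),np.uint8); c[:300,:400]=cv2.resize(w,(400,300)); c[:300,400:]=cv2.resize(s[210:360,280:480],None,fx=2,fy=2,interpolation=cv2.INTER_CUBIC); c[300:,:]=0
b=cv2.resize(t[155:255,190:310],None,fx=3,fy=3,interpolation=cv2.INTER_CUBIC); c[300:600,:360]=b
b=cv2.resize(w[0:480,0:640],None,fx=.6,fy=.6); cv2.imwrite('pics/c6.png',c[:,:,::-1])
"
```

```text
t 11.95 pos [0.4353 0.0252 0.2444] yaw -0.0264 F [ 0.1  0.9 -0.6] w 0.0426 -> d [-2.35  6.54 -0.56] tw -0.026 rows 2.0
[0.43526498 0.02517184 0.24436395] [ 7.16383115e-01  6.97706712e-01 -6.62462578e-04  3.71409011e-04]
```

View pics/c6.png

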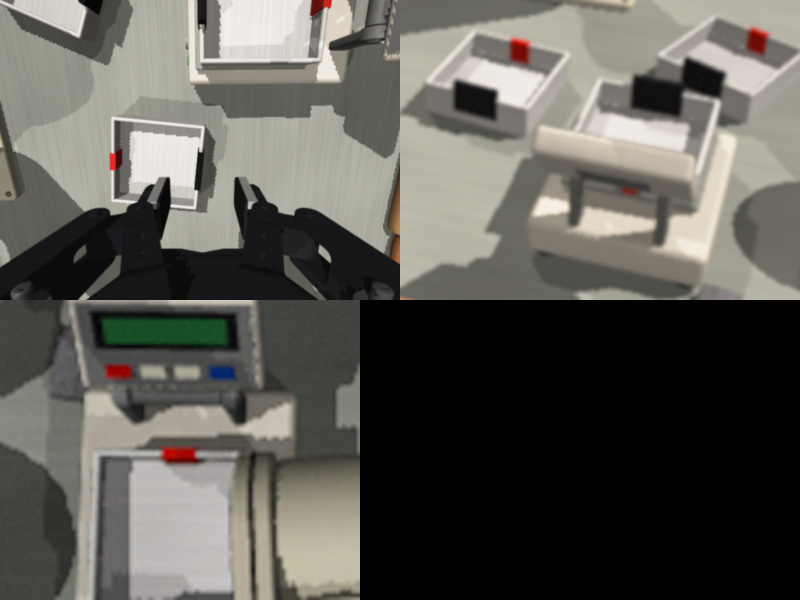

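```bash
cat > th.py <<'E'
from h import *
from scipy.optimize import least_squares
def blobs(f,col,roi):
    im=cv2.imread(f).astype(int); b,g,r=im[:,:,0],im[:,:,1],im[:,:,2]
    m={'red':(r>2*g+20)&(r>2*b+20),'green':(g>1.5*r+8)&(g>1.3*b+5),'blue':(b>2*r+20)}[col].astype(np.uint8)
    M=np.zeros_like(m); x0,y0,x1,y1=roi; M[y0:y1,x0:x1]=m[y0:y1,x0:x1]
    k,_,s,c=cv2.connectedComponentsWithStats(M)
    if k<2: return None
    i=1+s[1:,4].argmax(); return s[i],c[i]
o={'eef_pos':np.array([.581,.1886,.1911]),'tool_rot':np.array([.705,.709,.001,0])}
W=cam('wrist',o); T=cam('top')
D=(.504,.189); yaw=-.02
def P(th,s,y,n=.014):
    x=.12+s*np.sin(th)-n*np.cos(th); z=.118+s*np.cos(th)+n*np.sin(th)
    return np.array([D[0]+x*np.cos(yaw)-y*np.sin(yaw),D[1]+x*np.sin(yaw)+y*np.cos(yaw),z])
ob={}
for c in('red','green','blue'):
    a=blobs('pics/top0.png',c,(205,160,285,195)); w=blobs('pics/w1.png',c,(380,100,600,400))
    n=[blobs(f'pics/{f}.png',c,(205,150,285,192)) for f in('t5','t6')]
    print(c,a,w,n); ob[c]=(a,w,n)
# joint fit: th0, th1, dx,dy ; per-key s,y.
def res(p):
    th0,th1,dx,dy=p[:4]; r=[dx/.003*.3,dy/.003*.3]
    for i,c in enumerate(use):
        s,y=p[4+2*i:6+2*i]; q=np.array([dx,dy,0]); a,w,n=ob[c]
        r+=list(px(T,P(th0,s,y)+q)-a[1])
        if c=='red': r+=list((px(W,P(th0,s,y)+q)-w[1])*.4)
        r+=list(px(T,P(th1,s,y)+q)-n[1][1])
    return np.array(r)
for use in(['red'],['red','green','blue']):
    f=least_squares(res,[.2,.7,0,0]+[.05,0]*len(use),x_scale=[.1,.1,.003,.003]+[.01,.01]*len(use)); print(use,np.round(f.x,4),f.cost)
E
python3 th.py
```

```text
red (array([225, 184,   9,   3,  23], dtype=int32), array([228.69565217, 185.04347826])) (array([391, 173,  16,  44, 553], dtype=int32), array([398.22965642, 193.94755877])) [(array([225, 177,   9,   4,  34], dtype=int32), array([229. , 178.5])), (array([225, 177,   9,   4,  34], dtype=int32), array([229. , 178.5]))]
green (array([222, 176,  43,   6, 211], dtype=int32), array([243.38388626, 178.        ])) (array([ 413,  187,   50,  152, 5014], dtype=int32), array([436.65536498, 259.97726366])) [(array([224, 161,  42,   9, 375], dtype=int32), array([244.55466667, 164.992     ])), (array([224, 161,  42,  10, 378], dtype=int32), array([244.68253968, 165.00793651]))]
blue (array([260, 185,   8,   2,  15], dtype=int32), array([263.26666667, 185.53333333])) (array([382, 326,  12,  15,  97], dtype=int32), array([386.62886598, 333.88659794])) [(array([260, 177,   8,   4,  31], dtype=int32), array([263.38709677, 178.5483871 ])), (array([260, 177,   8,   4,  31], dtype=int32), array([263.38709677, 178.5483871 ]))]
['red'] [ 1.656e-01  5.746e-01 -1.000e-04  0.000e+00  3.680e-02  4.320e-02] 0.006362253798485492
['red', 'green', 'blue'] [ 1.830e-01  6.046e-01 -8.000e-04  0.000e+00  3.660e-02  4.320e-02
  8.000e-02  4.000e-04  3.760e-02 -4.070e-02] 0.05919853775221886
```

```bash
python3 -c "
from h import *
go(.53,.235,.25,0)"
```

```text
t 12.1 pos [0.4358 0.029  0.2443] yaw -0.0206 F [-0.1  0.2 -0.7] w 0.0427 -> d [20.79  8.99 -0.56] tw -0.021 rows 5.0
```

Request:
{"op": "send_rows", "data": {"motion": "1 4 1.8 -0.5 0; 1 8 3.6 -0.6 0; 1 12 5.4 -0.6 0; 1 16 7.2 -0.6 -0.02; 1 20.5 9 -0.6 -0.02"}}

```text
clock: 12.6
eef_pos: [0.5298, 0.2354, 0.2501]
tool_rot: [0.706, 0.708, -0.0, 0.0]
ft_force: [0.9, -0.3, 0.4]
grip_width: 0.0
grasp_force: 0.0
```

Request:
{"op": "send_rows", "data": {"motion": "1 0 0 0 0; 1 0 0 0 0; 1 0 0 0 0"}}

```text
clock: 12.9
eef_pos: [0.5291, 0.2325, 0.25]
tool_rot: [0.707, 0.708, -0.001, -0.0]
ft_force: [0.6, -0.5, 0.0]
grip_width: 0.0
grasp_force: 0.0
```

```bash
cat > th2.py <<'E'
from th import *
go(.53,.235,.25,0)
o=bot.get_obs(); w=vision.camera('wrist'); cv2.imwrite('pics/w7.png',w[:,:,::-1]); o2=bot.get_obs()
print(o['eef_pos'],o2['eef_pos'],o['tool_rot'])
W=cam('wrist',o)
X={}
for c in('red','green','blue'):
    b=blobs('pics/w7.png',c,(395,0,640,480)); print(c,b)
    if b is None: continue
    n=blobs('pics/t6.png',c,(205,150,285,192))[1]
    f=least_squares(lambda p:np.r_[px(T,p)-n,(px(W,p)-b[1])*.5],[.64,.19,.16]); X[c]=f.x
    q=f.x-[*D,0]; xs=q[0]*np.cos(yaw)+q[1]*np.sin(yaw)-.12; zs=q[2]-.118
    # angle with n=.014
    r=np.hypot(xs,zs); th=np.arctan2(xs,zs)+np.arcsin(.014/r)
    print(c,np.round(f.x,4),'res',np.round(f.fun,2),'s',round(np.sqrt(r*r-.014**2),4),'th',round(th,3))
if 'red' in X and 'blue' in X:
    v=X['green']-(X['red']+X['blue'])/2; print('th dir',np.arctan2(v[0],v[2]),np.linalg.norm(v))
E
python3 th2.py
```

```text
red (array([225, 184,   9,   3,  23], dtype=int32), array([228.69565217, 185.04347826])) (array([391, 173,  16,  44, 553], dtype=int32), array([398.22965642, 193.94755877])) [(array([225, 177,   9,   4,  34], dtype=int32), array([229. , 178.5])), (array([225, 177,   9,   4,  34], dtype=int32), array([229. , 178.5]))]
green (array([222, 176,  43,   6, 211], dtype=int32), array([243.38388626, 178.        ])) (array([ 413,  187,   50,  152, 5014], dtype=int32), array([436.65536498, 259.97726366])) [(array([224, 161,  42,   9, 375], dtype=int32), array([244.55466667, 164.992     ])), (array([224, 161,  42,  10, 378], dtype=int32), array([244.68253968, 165.00793651]))]
blue (array([260, 185,   8,   2,  15], dtype=int32), array([263.26666667, 185.53333333])) (array([382, 326,  12,  15,  97], dtype=int32), array([386.62886598, 333.88659794])) [(array([260, 177,   8,   4,  31], dtype=int32), array([263.38709677, 178.5483871 ])), (array([260, 177,   8,   4,  31], dtype=int32), array([263.38709677, 178.5483871 ]))]
['red'] [ 1.657e-01  5.749e-01 -1.000e-04  0.000e+00  3.680e-02  4.320e-02] 0.0
[... 269 characters left out ...]
tw 0.001 rows 1.0
[0.52912003 0.23251558 0.25002365] [0.5292738  0.23191209 0.25046696] [ 7.06595707e-01  7.07617255e-01 -5.53690918e-04 -1.42240363e-04]
red (array([469, 231,  21,  32, 519], dtype=int32), array([478.65703276, 246.57418112]))
red [0.6336 0.2299 0.1558] res [-0.06 -0.16 -0.08  0.03] s 0.0362 th 0.596
green (array([ 503,  246,   65,  139, 5612], dtype=int32), array([533.91286529, 312.1471846 ]))
green [0.6651 0.1907 0.1752] res [-0.76 -1.45 -0.76  0.32] s 0.069 th 0.823
blue (array([458, 341,  15,  12,  94], dtype=int32), array([465.13829787, 346.55319149]))
blue [0.6364 0.1477 0.1455] res [-0.13 -0.48 -0.29  0.05] s 0.027 th 0.925
th dir 0.8870681678710262 0.03890011306741546
```

Request:
{"op": "send_rows", "data": {"motion": "1 -4 -0.5 0 0; 1 -8 -1 0 0; 1 -9 -1 0 0; 1 -9 -1 0 0; 1 -9 -1 0 0"}}

```text
clock: 13.45
eef_pos: [0.5201, 0.1419, 0.251]
tool_rot: [0.708, 0.707, 0.001, 0.0]
ft_force: [0.0, 0.1, 0.4]
grip_width: -0.0
grasp_force: 0.0
```

```bash
python3 th2.py | tail -9
```

```text
t 13.45 pos [0.5201 0.1419 0.251 ] yaw -0.0013 F [0.  0.1 0.4] w -0.0 -> d [9.31 0.98 0.11] tw -0.001 rows 2.0
[0.52009773 0.14188799 0.25098783] [0.52012243 0.1424334  0.25074885] [7.07552267e-01 7.06660576e-01 7.80479819e-04 1.03594322e-04]
red (array([496,  88,  25,  35, 694], dtype=int32), array([508.11959654, 105.20893372]))
red [0.6324 0.2289 0.1587] res [ 0.09  0.04  0.02 -0.04] s 0.039 th 0.53
green (array([ 532,   85,   82,  182, 8817], dtype=int32), array([571.09878644, 172.28717251]))
green [0.6612 0.19   0.1826] res [-1.04 -0.68 -0.31  0.44] s 0.0732 th 0.711
blue (array([480, 222,  21,  31, 495], dtype=int32), array([489.72929293, 236.53131313]))
blue [0.6324 0.1458 0.1554] res [ 0.1   0.17  0.09 -0.05] s 0.0359 th 0.613
th dir 0.8450216480004094 0.038624819401034086
```

```bash
cat > th3.py <<'E'
from th import *
o={'eef_pos':np.array([.5201,.1421,.2509]),'tool_rot':np.array([.70755,.70666,.00078,.0001])}; W=cam('wrist',o)
im=cv2.imread('pics/w7.png').astype(int); b,g,r=im[:,:,0],im[:,:,1],im[:,:,2]
m=((g>1.5*r+8)&(g>1.3*b+5)).astype(np.uint8); m[:,:395]=0
cs,_=cv2.findContours(m,cv2.RETR_EXTERNAL,cv2.CHAIN_APPROX_NONE); c=max(cs,key=cv2.contourArea)
h=cv2.convexHull(c); q=cv2.approxPolyDP(h,.04*cv2.arcLength(h,True),True).reshape(-1,2); print('quad',q.tolist(),cv2.contourArea(c),cv2.contourArea(h))
# unknown: th, window s range, y range, small dx; wrist corners only + keys + top centroids
red,blue=np.array([508.1,105.2]),np.array([489.7,236.5]); q=q.astype(float)
q=q[np.argsort(q[:,1])]; hi=q[:2][np.argsort(q[:2,0])]; lo=q[2:][np.argsort(q[2:,0])]
tops={c:blobs('pics/t6.png',c,(205,150,285,192))[1] for c in('red','blue','green')}
def fun(p,full=True):
    th,s0,s1,y0,y1,sk,yr,yb,dx,dy=p; d=np.array([dx,dy,0]); e=lambda C,s,y:px(C,P(th,s,y)+d)
    r=[(e(W,s0,y1)-hi[0])*.4,(e(W,s1,y1)-hi[1])*.4,(e(W,s0,y0)-lo[0])*.4,(e(W,s1,y0)-lo[1])*.4,(e(W,sk,yr)-red)*.4,(e(W,sk,yb)-blue)*.4]
    r+=[e(T,sk,yr)-tops['red'],e(T,sk,yb)-tops['blue'],e(T,(s0+s1)/2,(y0+y1)/2)-tops['green']]
    return np.r_[np.concatenate(r),dx/.003,dy/.003]
f=least_squares(fun,[.65,.07,.09,-.05,.05,.037,.04,-.04,0,0],x_scale=[.1]+[.01]*9)
cov=np.linalg.inv(f.jac.T@f.jac); print(np.round(f.x,4),np.sqrt(cov[0,0]),f.cost,np.round(f.fun,1))
E
python3 th3.py | tail -4
```

```text
quad [[613, 85], [576, 266], [533, 257], [560, 91]] 8594.0 8796.5
[ 6.514e-01  6.330e-02  8.720e-02 -4.720e-02  4.900e-02  3.470e-02
  4.330e-02 -4.050e-02 -3.000e-04  0.000e+00] 0.07507483428594099 0.4109361012446317 [ 0.4 -0.2  0.1  0.3 -0.3 -0.3 -0.1  0.2 -0.  -0.1 -0.  -0.1  0.2 -0.3
  0.2  0.1  0.   0.2 -0.1  0. ]
```

```bash
python3 -c "
from h import *
go(.62,.188,.19,.005)"
```

```text
t 13.5 pos [0.5201 0.1424 0.2507] yaw -0.0001 F [ 0.5 -0.1  0.5] w -0.0001 -> d [4.55 9.98 6.09] tw -0.005 rows 3.0
```

Request:
{"op": "send_rows", "data": {"motion": "1 2 4 0 0; 1 4.5 8 2 0; 1 4.5 10 4 0; 1 4.5 10 6.1 -0.005; 1 4.5 10 6.1 -0.005"}}

```text
clock: 14.0
eef_pos: [0.6181, 0.188, 0.1844]
tool_rot: [0.705, 0.709, -0.004, -0.002]
ft_force: [-0.9, -0.0, -1.2]
grip_width: 0.0002
grasp_force: 0.0
```

Request:
{"op": "send_rows", "data": {"motion": "1 0 1 0 0; 1 0 2 0 0; 1 0 3 0 0; 1 0 3.5 0 0; 1 0 3.5 0 0"}}

```text
clock: 14.5
eef_pos: [0.6554, 0.1878, 0.1901]
tool_rot: [0.705, 0.709, 0.001, 0.0]
ft_force: [1.5, -0.1, -0.2]
grip_width: 0.0
grasp_force: 0.0
```

Request:
{"op": "send_rows", "data": {"motion": "1 0 0.2 0 0; 1 0 0.4 0 0; 1 0 0.4 0 0"}}

```text
clock: 14.8
eef_pos: [0.6589, 0.1873, 0.1895]
tool_rot: [0.705, 0.709, 0.0, 0.0]
ft_force: [0.1, 0.4, 0.3]
grip_width: 0.0001
grasp_force: 0.0
```

Request:
{"op": "send_rows", "data": {"motion": "1 0 0.2 0 0; 1 0 0.3 0 0; 1 0 0.5 0 0; 1 0 0.5 0 0"}}

```text
clock: 15.2
eef_pos: [0.6633, 0.1873, 0.1888]
tool_rot: [0.705, 0.709, -0.001, -0.001]
ft_force: [-4.4, 0.9, -0.3]
grip_width: 0.0001
grasp_force: 1.8
```

Request:
{"op": "send_rows", "data": {"motion": "1 0 -3 0 0; 1 0 -6 -2 0; 1 0 -10 -6 0; 1 -4 -12 -8 0; 1 -8 -14 -8 0"}}

```text
clock: 15.7
eef_pos: [0.5264, 0.1073, 0.2738]
tool_rot: [0.704, 0.71, 0.004, 0.003]
ft_force: [0.7, -0.8, 0.3]
grip_width: 0.0002
grasp_force: 0.0
```

Request:
{"op": "send_rows", "data": {"motion": "1 -4 -3 0 0; 1 -8 -6 0 0; 1 -12 -9 0 0; 1 -16 -11 0 0; 1 -20 -13 0 0"}}

```text
clock: 16.2
eef_pos: [0.3954, -0.096, 0.2702]
tool_rot: [0.705, 0.709, 0.001, 0.002]
ft_force: [1.1, -0.2, 0.3]
grip_width: 0.0002
grasp_force: 0.0
```

Request:
{"op": "send_rows", "data": {"motion": "1 0 0 0 0; 1 0 0 0 0; 1 0 0 0 0; 1 0 0 0 0; 1 0 0 0 0"}}

```text
clock: 16.7
eef_pos: [0.396, -0.0931, 0.2692]
tool_rot: [0.704, 0.71, 0.0, -0.0]
ft_force: [0.3, 0.1, -1.0]
grip_width: -0.0003
grasp_force: 0.0
```

```bash
cat > fin.py <<'E'
from th import *
go(.4,0,.25)
for n in('top','scene'): cv2.imwrite(f'pics/{n}8.png',vision.camera(n)[:,:,::-1])
for c in('red','green','blue'): print(c,blobs('pics/top8.png',c,(205,150,285,192)))
b=blobs('pics/top8.png','red',(225,195,275,230)); print('clip',b,pt(T,*b[1],.102),'expected',D[0]+.0685,D[1]+.0685*yaw)
im=cv2.imread('pics/top8.png').astype(int).sum(2)//3
# brightest rim line columns/rows
print('cols row235',im[235,205:300].tolist()); print('rows col235',im[195:285,235].tolist())
E
python3 fin.py | tail -8
```

```text
8.000e-02  4.000e-04  3.760e-02 -4.070e-02] 0.05901790636968478
t 16.7 pos [ 0.396  -0.0931  0.2692] yaw 0.0074 F [ 0.3  0.1 -1. ] w -0.0003 -> d [9.31 0.47 1.92] tw 0.007 rows 2.0
red (array([225, 176,   9,   5,  37], dtype=int32), array([229.16216216, 177.81081081]))
green (array([224, 160,  43,  10, 384], dtype=int32), array([245.08072917, 164.125     ]))
blue (array([260, 177,   8,   4,  31], dtype=int32), array([263.61290323, 178.4516129 ]))
clip (array([244, 204,  12,   5,  55], dtype=int32), array([249.2, 206. ])) [0.5745782  0.18817795 0.102     ] expected 0.5725 0.18763
cols row235 [59, 53, 47, 48, 47, 47, 47, 49, 46, 48, 80, 153, 168, 160, 155, 177, 158, 91, 53, 87, 100, 100, 99, 99, 99, 99, 98, 99, 160, 179, 181, 180, 179, 182, 179, 181, 181, 180, 182, 182, 183, 183, 184, 185, 185, 184, 186, 186, 187, 187, 186, 187, 188, 189, 189, 190, 191, 190, 190, 190, 190, 191, 190, 177, 165, 166, 165, 166, 165, 164, 181, 130, 66, 65, 69, 92, 106, 103, 101, 105, 98, 99, 82, 63, 62, 65, 63, 61, 65, 64, 65, 63, 65, 64, 64]
rows col235 [54, 120, 158, 159, 159, 161, 159, 158, 138, 105, 157, 176, 116, 144, 182, 182, 182, 183, 183, 181, 184, 183, 182, 181, 181, 183, 184, 185, 181, 180, 179, 178, 181, 180, 179, 182, 180, 180, 179, 181, 181, 180, 180, 181, 182, 183, 181, 185, 181, 179, 174, 163, 161, 159, 159, 160, 161, 161, 155, 139, 99, 77, 61, 34, 39, 48, 79, 120, 130, 133, 160, 181, 179, 150, 103, 102, 117, 129, 126, 128, 127, 130, 126, 128, 130, 130, 130, 125, 128, 129]
```

```bash
python3 -c "
from workcell import workorder
print(workorder.job_done())"
```

```text
the job is handed in; nothing more can be done
None
```

I handed the job in: the pan is on the deck with its notch over the key, about 2 mm from the intended spot, and the display leans back an estimated 0.69 rad (about 40°); the image estimates of that angle varied by several degrees, and no verdict came back.

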